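Unmould the specimen blocks and put them away

TASK

Open the storage case, swinging its lid back until it stays open by itself, then lift every wax specimen block out of its mould on the cold plate and lay them all in the case, each flat on the floor of the case and none on top of another. When the last block is in, close the lid, and leave the other things on the bench where they are.

Things in the scene. Friction and masses are not known exactly. Their poses are not given: they have to be found in the camera images.
- coldplate: White bench cold plate, fixed, 200 (x) x 240 (y) x 50 mm high. Origin: centre of its underside, z up. Six open stainless moulds are fixed on its top: at y = -64, 0, +64 mm by x = -30, +30 mm. Each is 38 (x) x 25 (y) mm outside, its rim 15 mm above the plate's top (65 mm above the bench), its cavity 34 x 21 mm, 13 mm deep. Only some moulds hold a block.
- block1: Wax specimen block, 20 g, or absent; all alike: wax 31 x 18 x 12 mm under a light-grey cassette 40 x 28 x 7 mm, 19 mm high in all. Origin at its centre, x along the 40 mm side (slanted label end at -x), y across the 28 mm, z from wax to cassette (cassette 2.5 to 9.5 mm above origin). Starts loose in a mould, wax down, 1.5 mm play, long side along the plate's x, cassette on the rim, overhanging it.
- block2: Wax specimen block, 20 g, or absent; all alike: wax 31 x 18 x 12 mm under a light-grey cassette 40 x 28 x 7 mm, 19 mm high in all. Origin at its centre, x along the 40 mm side (slanted label end at -x), y across the 28 mm, z from wax to cassette (cassette 2.5 to 9.5 mm above origin). Starts loose in a mould, wax down, 1.5 mm play, long side along the plate's x, cassette on the rim, overhanging it.
- block3: Wax specimen block, 20 g, or absent; all alike: wax 31 x 18 x 12 mm under a light-grey cassette 40 x 28 x 7 mm, 19 mm high in all. Origin at its centre, x along the 40 mm side (slanted label end at -x), y across the 28 mm, z from wax to cassette (cassette 2.5 to 9.5 mm above origin). Starts loose in a mould, wax down, 1.5 mm play, long side along the plate's x, cassette on the rim, overhanging it.
- block4: Wax specimen block, 20 g, or absent; all alike: wax 31 x 18 x 12 mm under a light-grey cassette 40 x 28 x 7 mm, 19 mm high in all. Origin at its centre, x along the 40 mm side (slanted label end at -x), y across the 28 mm, z from wax to cassette (cassette 2.5 to 9.5 mm above origin). Starts loose in a mould, wax down, 1.5 mm play, long side along the plate's x, cassette on the rim, overhanging it.
- block5: Wax specimen block, 20 g, or absent; all alike: wax 31 x 18 x 12 mm under a light-grey cassette 40 x 28 x 7 mm, 19 mm high in all. Origin at its centre, x along the 40 mm side (slanted label end at -x), y across the 28 mm, z from wax to cassette (cassette 2.5 to 9.5 mm above origin). Starts loose in a mould, wax down, 1.5 mm play, long side along the plate's x, cassette on the rim, overhanging it.
- block6: Wax specimen block, 20 g, or absent; all alike: wax 31 x 18 x 12 mm under a light-grey cassette 40 x 28 x 7 mm, 19 mm high in all. Origin at its centre, x along the 40 mm side (slanted label end at -x), y across the 28 mm, z from wax to cassette (cassette 2.5 to 9.5 mm above origin). Starts loose in a mould, wax down, 1.5 mm play, long side along the plate's x, cassette on the rim, overhanging it.
- case: Low metal storage case, fixed to the bench: outside 140 (x) x 226 (y) x 45 mm high, walls and floor 4 mm, one undivided space inside, 132 x 218 x 41 mm deep. Origin: centre of its underside; x points from its front to its hinge side, z up. Its lid is listed apart.
- lid (a joint): Angle of the case's lid: 0 closed, 1.8 rad fully open on its stop, leaning 13 degrees back past upright. The lid is a flat 6 mm plate, 144 (front to back) x 230 mm, 0.35 kg, hinged along the case's far (+x) top edge on a lightly damped free hinge: let go below about 1.45 rad it falls shut, above about 1.55 rad it falls open.
- lid_bar (a point): Middle of the lid's handle: a round steel bar 10 mm thick, 100 mm long, parallel to the hinge, on two posts 90 mm apart. Its centre is 45 mm off the lid's outer face and 8 mm in from the lid's front edge; closed, it is 96.5 mm above the bench and 136 mm in front of the hinge. It turns with the lid: when the lid is open it is on the lid's far side.
- lid_hinge (a point): Middle of the lid's hinge axis, 45 mm above the bench; the axis runs along the case's y. The bar's centre circles it as the lid turns.
- sieve: Bystander: round brass laboratory sieve, 124 mm across, 45 mm high, loose. Origin under its centre.
- tube_rack: Bystander: white test-tube rack 65 x 170 mm with glass tubes, 128 mm high, loose. Origin under its centre.
- beaker: Bystander: glass beaker 72 mm across, 85 mm high, loose. Origin under its centre.
- slide_box: Bystander: blue slide box 85 x 100 x 30 mm, loose. Origin under its centre.
Mind the look-alikes: they are no part of the job. Leave any black look-alike of the block3 alone. What is shaped like the block6 but brown is not meant.

How it is judged:
By the outcome, as a careful person would: the job done as asked, in the order asked, and still so for the second after the job is handed in, with the robot touching nothing.
Of block1, block2, block3, block4, block5, block6 only 4 to 6 are there at a start; the rules pass over those that are not, and their reading is None.
At some moment in a run one of block1, block2, block3, block4, block5, block6 may be knocked a few centimetres aside while the robot is not near it.
Once in a run the grip may slacken for a moment while it holds something.
It also fails if it takes over 208 s, if anything falls off the work surface, if the arm or the gripper's body presses on something with over 40 N, if the wrist force passes 120 N, or if a joint passes its speed limit or range.

ROBOT

A 7-joint arm with a two-finger parallel gripper is mounted at the origin on the work surface. World frame = base frame: x ahead of the robot, y to its left, z up, the work surface at z = 0. Lengths are in mm, angles in rad, forces in N, time in s.
With the tool pointing down it reaches from about 400 to 850 mm from the base axis. Payload 4.5 kg.
Tool frame: the origin (TCP) lies at the very end of the fingers, on their centre line; the grasp point (between the pads) lies 19 mm behind it; z points along the fingers, y is the line along which they close (so a half turn about z gives the same grasp; the last joint's range is limited). The gripper opens to 85 mm and grips with 20 to 120 N. Pads are 22 mm wide; open, the fingers measure 114 mm over their backs; the gripper's body (76 mm by 85 mm) begins 54 mm behind the grasp point. The pads swing forward as they close: fully open they stand 13 mm farther back than shut.
Start: joints at [1.269, 0.689, -0.195, 1.565, 0.157, 0.902, -0.215], TCP at [205.983, -590.106, 231.317] pointing down, gripper open.
Joint ranges: [-3.01, 3.01], [-0.46, 2.08], [-1.47, 1.51], [0.13, 2.56], [-1, 4.14], [0.04, 2.09], [-2.66, 2.66]. Speed limits (rad/s): [2.57, 2.57, 3.14, 3.14, 3.14, 3.14, 3.14].

INTERFACE

Orientations are given as a unit quaternion [x, y, z, w].
In Python, from bench import bot, optics gives the robot as it stands. The module is installed in compiled form; this text tells all that it offers.
- The arm moves only by the shell command python3 -m jog 'ROWS' [FORCE]. ROWS is JSON, one flat list of numbers, 7 for each row, row after row: the shift along the tool's x, y, z in mm, then the turn, a rotation vector about the tool's x, y, z in rad, then the closure, from 0 (fully open) to 1 (shut). A call has 1 to 20 rows; each row shifts and turns the commanded pose from where the row before left it, along the tool's axes as they then stand; what a row does not reach is not made up. A row lasts 1/12 s, in which the tool goes at most 41.7 mm and 7.16 degrees, less where a joint would pass 70% of its speed; a pose out of reach is approached as far as the arm can. A call is refused whole if a number of a shift passes 41.7 or a number of a turn 0.125, either way. A call with a gripper value outside its range is refused whole. The fingers move at their own pace and stop on an object; FORCE is the grip in N (left out, the last holds). Time passes only in rows, so rows that do not move let the fingers close. It gives the time, the measured TCP pose, the force, the opening and the grip force at its end, in the units of the state.
- bot.observe(): the state, without advancing time (a new reading comes with each control period).
- optics.read_camera(name): name is "scene" or "top"; returns (picture, depth): 480x640x3 uint8, red, green, blue; 480x640 float32, mm along the optical axis (not along the pixel's ray), 0 where there is no reading.
- optics.camera_model(name): a dict with "intrinsics" (3x3 intrinsics, pixels), "distortion" ([k1, k2, p1, p2, k3] as OpenCV has them; the pictures are not rectified), "R" (3x3) and "t" (3): a world point X has camera coordinates R X + t. Camera axes: x right, y down, z forward; pixel columns grow to the right and rows downward; lengths in mm; the calibration is good to about 2 mm. A picture is of the moment at which its call begins. camera_model takes no time and is no camera call.
- bot.job_done(): hands the job in; it is judged then, once.
The state is a dict: "time_s": time; "joints": joint angles; "dq": joint speeds; "tau": joint torques, N m; "ee_pos": TCP position; "tool_rot": TCP orientation; "force": force on the tool from outside, world axes, zero at the start; "moment": the same for the moment, N m; "grip_width": opening from 0.0 (shut) to 1.0 (fully open); "grip_force": force on a finger pad.
Only numpy, scipy, OpenCV 4.12 (cv2) and the standard library are available. Lean on these libraries where they do the work, as an engineer would, in place of code of your own. Each camera call takes 0.05 s, during which the arm holds its last target. There are 200 camera calls.

## Working session

There is one attempt and no reset: what is moved stays moved. The work goes in short steps, Python scripts to look and compute and a shell command to move; the robot and the scene stay as the last step left them, time stands still between calls to the robot, and variables do not carry over. Pictures are saved under pics/ and viewed, at most 14 in all, crops included, and the job is handed in when it is done.

```bash
mkdir -p pics
cat > h.py <<'E'
import numpy as np, cv2
from bench import bot, optics
from scipy.spatial.transform import Rotation as Ro
def snap(n,fn=None):
    p,d=optics.read_camera(n)
    if fn: cv2.imwrite('pics/'+fn,p[:,:,::-1])
    return p,d
def cloud(n,d):
    m=optics.camera_model(n);K=np.array(m['intrinsics'],float);D=np.array(m['distortion'],float)
    R=np.array(m['R']);t=np.array(m['t'])
    v,u=np.mgrid[0:480,0:640].astype(np.float64)
    q=cv2.undistortPoints(np.stack([u.ravel(),v.ravel()],1)[:,None],K,D)[:,0]
    z=d.ravel().astype(float)
    X=np.c_[q*z[:,None],z]
    W=(X-t)@R
    W[z==0]=np.nan
    return W.reshape(480,640,3)
E
python3 - <<'E'
from h import *
for n in ['scene','top']:
    p,d=snap(n,n+'0.png');np.savez(n+'0.npz',p=p,d=d)
    m=optics.camera_model(n);print(n,np.round(m['R'],3).tolist(),m['t'],np.round(m['intrinsics'],1).tolist())
s=bot.observe();print(s)
E
```

```text
scene [[-0.307, 0.952, -0.007], [0.682, 0.215, -0.699], [-0.663, -0.219, -0.716]] [ 170.31811773 -274.46280699 1772.96561805] [[583.1, 0.0, 324.6], [0.0, 583.1, 237.4], [0.0, 0.0, 1.0]]
top [[-0.016, -1.0, -0.005], [-0.998, 0.017, -0.067], [0.067, 0.004, -0.998]] [  10.22887918  493.12118884 1129.0983022 ] [[474.2, 0.0, 314.8], [0.0, 474.2, 227.3], [0.0, 0.0, 1.0]]
{'time_s': 0.1, 'joints': array([ 1.26877202,  0.68988811, -0.19450334,  1.56627244,  0.15731831,
        0.90247971, -0.21512021]), 'dq': array([-7.24251350e-04, -1.83400047e-03, -1.35341986e-03, -2.03424435e-03,
       -9.15134769e-04,  1.84293667e-03,  3.12617796e-05]), 'tau': array([-3.49269583e-03, -5.40603805e+01, -1.27135523e+00, -1.58986312e+01,
        9.44387459e-03,  4.37869880e-03,  4.48164565e-05]), 'ee_pos': array([ 205.71741163, -589.54844042,  230.56266481]), 'tool_rot': array([ 9.85930617e-01,  1.67153023e-01, -2.09647443e-04, -8.01059156e-04]), 'force': array([-0.84263986, -0.11719445, -0.60515245]), 'moment': array([ 0.0777093 ,  0.026122  , -0.01538756]), 'grip_force': 0.0, 'grip_width': 1.0000147872529066}
```

View pics/scene0.png

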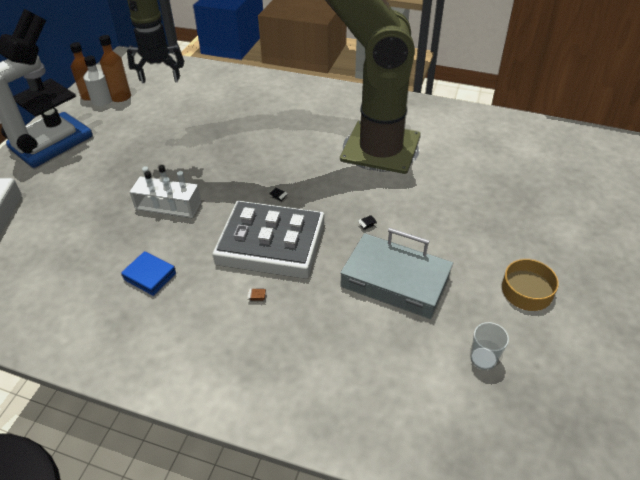

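View pics/top0.png

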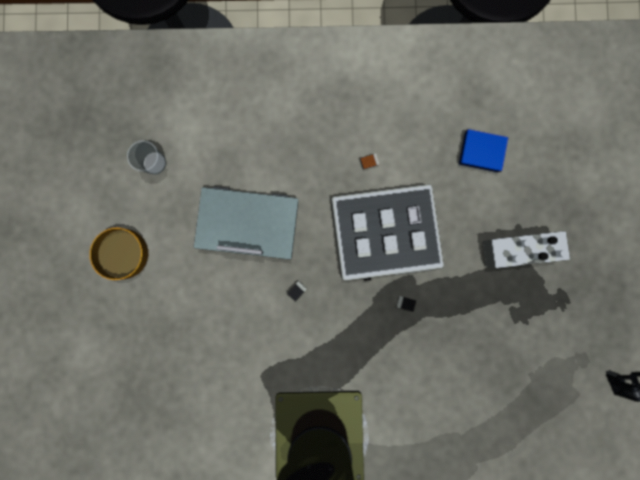

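The scene picture shows the cold plate at (270,238), with five white blocks and what looks like an empty mould at (241,232), and the case at (397,272) with its bar at (408,238). In the top picture the plate is at (387,231) and the case at (246,222). Possible mix-ups in the top picture are the black ones at (297,290) and (407,303), the brown one at (369,161), and the empty mould at (414,214). I choose the white blocks at (360,222), (387,218), (363,247), (390,244) and (419,240).

Run:
```python
from h import *
T=np.load('top0.npz');S=np.load('scene0.npz')
a=T['p'][170:310,190:450][:,:,::-1];a=cv2.resize(a,None,fx=3,fy=3,interpolation=3)
b=S['p'][190:310,205:335][:,:,::-1];b=cv2.resize(b,None,fx=1.2,fy=1.2)
cv2.imwrite('pics/c1.png',a)
b=cv2.resize(S['p'][180:310,205:460][:,:,::-1],None,fx=3,fy=3,interpolation=3);cv2.imwrite('pics/c2.png',b)
for n,Z in (('top',T),('scene',S)):
    W=cloud(n,Z['d']);np.save(n+'W.npy',W)
    hsv=cv2.cvtColor(Z['p'],cv2.COLOR_RGB2HSV)
    z=W[...,2]
    print(n)
    for nm,lo,hi in (('blocktop',66,85),('lid',45,60),('plate',46,56),('bar',88,110)):
        m=((z>lo)&(z<hi)&(W[...,0]>300)&(W[...,0]<800)&(abs(W[...,1])<400)).astype(np.uint8)
        k,l,st,c=cv2.connectedComponentsWithStats(m)
        for i in range(1,k):
            if st[i,4]>25:
                P=W[l==i];r=cv2.minAreaRect(P[:,:2].astype(np.float32))
                print(nm,st[i,4],c[i].round(),np.round(np.median(P,0),1),'rect',np.round(r[0],1),np.round(r[1],1),round(r[2],1))
```

```text
top
blocktop 29 [147. 143.] [691.2 389.5  78.3] rect [690.  383.5] [32.3  6.5] 73.9
blocktop 76 [154. 163.] [640.4 367.7  78.9] rect [647.3 373.9] [21.1 61.9] 58.5
blocktop 217 [387. 218.] [ 508.  -163.9   73. ] rect [ 508.3 -164. ] [40.3 28. ] 7.6
blocktop 221 [359. 222.] [499.8 -99.8  72.5] rect [ 499.8 -100.2] [40.4 28.3] 5.7
blocktop 222 [418. 241.] [ 454.3 -234.2   72.5] rect [ 455.1 -234.5] [40.4 28.4] 6.9
blocktop 219 [390. 245.] [ 446.2 -169.8   72.5] rect [ 447.2 -170. ] [40.3 28.3] 5.9
blocktop 215 [363. 247.] [ 442.3 -107.3   72.6] rect [ 441.3 -107.1] [40.3 28. ] 5.4
lid 48 [158. 164.] [644.6 367.9  51.8] rect [649.9 372.3] [15.4 55.2] 66.5
lid 6337 [388. 232.] [ 478.6 -169.    50.6] rect [ 478.  -166.8] [195.9 236.2] 6.5
lid 5805 [246. 222.] [506.5 163.1  52.2] rect [507.  164.4] [230.3 150.1] 82.4
plate 30 [157. 165.] [640.7 368.6  50.5] rect [645.7 372.2] [12.2 49.6] 58.4
plate 5997 [388. 232.] [ 478.9 -168.7   50.7] rect [ 477.3 -166.1] [195.  233.9] 6.4
plate 5568 [246. 222.] [506.3 162.9  52.1] rect [507.  164.4] [230.3 150.1] 82.4
bar 200 [239. 250.] [440.  171.5 1
[... 644 characters left out ...]
9 [398. 270.] [513.1 167.   52.2] rect [508.7 162.9] [231.5 158.4] 82.4
lid 73 [484. 334.] [634.9 381.9  52.8] rect [637.3 382.1] [12.2 36.3] 22.1
lid 76 [479. 354.] [691.5 380.3  52.7] rect [684.8 376.8] [49.5 12.7] 51.7
plate 3559 [269. 234.] [ 497.3 -158.6   50.9] rect [ 483.4 -167.9] [199.1 236. ] 6.2
plate 46 [241. 231.] [ 507.7 -233.9   53.5] rect [ 508.8 -234.9] [25.3 17.5] 3.8
plate 4489 [398. 270.] [513.  168.   52.1] rect [508.1 163.2] [232.6 155. ] 81.4
plate 45 [484. 334.] [634.9 382.7  50.3] rect [636.5 381.1] [ 9.7 36.6] 29.7
plate 50 [479. 354.] [690.7 379.   50.8] rect [684.8 376.8] [49.5 12.7] 51.7
bar 193 [408. 236.] [444.9 172.6 100.2] rect [444.7 171.5] [100.8  15.1] 82.5
```

View pics/c1.png

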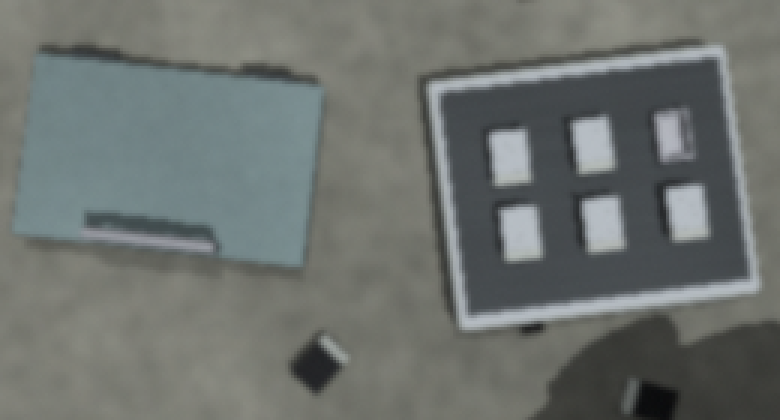

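View pics/c2.png

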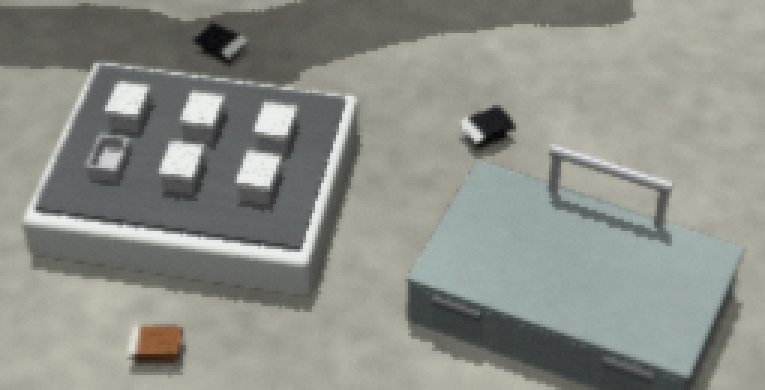

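Both crops agree. Five white blocks sit in the moulds at crop-1 pixels (510,157), (593,145), (521,232), (602,223) and (686,212). The mould at (674,135) is empty, the black and brown look-alikes lie on the bench, and the lid is closed. The heights fit the text: cassette tops at 72.5 mm, bar top at 101, lid at 52.

```bash
cat > go.py <<'E'
# go.py x y z yawdeg : tool-frame shift and turn from now to a tool-down target
import sys; from h import *
s=bot.observe();R=Ro.from_quat(s['tool_rot']);p=np.array(s['ee_pos'])
x,y,z,w=map(float,sys.argv[1:5])
T=Ro.from_euler('z',w,degrees=True)*Ro.from_euler('x',np.pi)
d=np.array([x,y,z])-p
print('t',round(s['time_s'],2),'pos',p.round(1),'yaw',np.degrees(np.arctan2(*R.as_matrix()[[1,0],[0,0]])).round(1),'q',np.round(s['joints'],2),'F',np.round(s['force'],1),'w',round(s['grip_width'],3),'g',round(s['grip_force'],1))
print('turn',(R.inv()*T).as_rotvec().round(4),'shift now',R.inv().apply(d).round(1),'shift in target frame',T.inv().apply(d).round(1))
E
python3 -m jog '[0,0,0,0,0,-0.11,0.2, 0,0,0,0,0,-0.11,0.4, 0,0,0,0,0,-0.11,0.5, 0,0,0,0,0,-0.11,0.5, 0,0,0,0,0,-0.11,0.5, 0,0,0,0,0,-0.11,0.5, 0,0,0,0,0,-0.11,0.5, 0,0,0,0,0,-0.11,0.5, 0,0,0,0,0,-0.11,0.5, 0,0,0,0,0,-0.11,0.5]' 20
python3 go.py 470 -200 230 82.4; python3 go.py 442.5 172.2 160 82.4
```

```text
time_s: 0.93
ee_pos: [205.7, -589.8, 230.8]
tool_rot: [0.751, 0.66, 0.0, -0.0]
force: [-0.2, -0.3, 0.9]
grip_width: 0.498
grip_force: 0.0
t 0.93 pos [ 205.7 -589.8  230.8] yaw 82.6 q [ 1.44  0.72 -0.51  1.56  0.4   0.97  0.68] F [-0.2 -0.3  0.9] w 0.498 g 0.0
turn [-0.0006 -0.0008  0.0031] shift now [420.7 211.7   1. ] shift in target frame [421.4 210.4   0.8]
t 0.93 pos [ 205.7 -589.8  230.8] yaw 82.6 q [ 1.44  0.72 -0.51  1.56  0.4   0.97  0.68] F [-0.2 -0.3  0.9] w 0.498 g 0.0
turn [-0.0006 -0.0008  0.0031] shift now [786.2 136.4  71.3] shift in target frame [786.7 134.   70.8]
```

```bash
python3 -m jog '[15,8,0,0,0,0,0.5, 30,15,0,0,0,0,0.5, 30,15,0,0,0,0,0.5, 30,15,0,0,0,0,0.5, 30,15,0,0,0,0,0.5, 30,15,0,0,0,0,0.5, 30,15,0,0,0,0,0.5, 30,15,0,0,0,0,0.5, 30,15,0,0,0,0,0.5, 30,15,0,0,0,0,0.5, 30,15,0,0,0,0,0.5, 30,15,0,0,0,0,0.5, 30,15,0,0,0,0,0.5, 30,15,0,0,0,0,0.5, 15,8,0,0,0,0,0.5]' >/dev/null
python3 -m jog '[15,-3,0,0,0,0,0.5, 30,-6,0,0,0,0,0.5, 30,-6,0,0,0,0,0.5, 30,-6,0,0,0,0,0.5, 30,-6,0,0,0,0,0.5, 30,-6,0,0,0,0,0.5, 30,-6,0,0,0,0,0.5, 30,-6,0,0,0,0,0.5, 30,-6,0,0,0,0,0.5, 30,-6,0,0,0,0,0.5, 30,-6,0,0,0,0,0.5, 30,-6,0,0,0,0,0.5, 15,-4,0,0,0,0,0.5,0,0,0,0,0,0,0.5,0,0,0,0,0,0,0.5]' >/dev/null
python3 go.py 442.5 172.2 130 82.4
python3 - <<'E'
from h import *
p,d=snap('top','t1.png')
W=cloud('top',d);print(np.isfinite(W[...,2]).mean())
p,d=snap('scene');cv2.imwrite('pics/s1.png',cv2.resize(p[120:320,300:480][:,:,::-1],None,fx=3,fy=3))
E
```

```text
t 3.43 pos [447.2 164.6 231. ] yaw 82.4 q [-0.16  0.52 -0.44  1.99  0.34  0.7  -0.94] F [0.6 0.  0.2] w 0.501 g 0.0
turn [-0.0006  0.0007 -0.0002] shift now [  6.9  -5.7 101. ] shift in target frame [  6.9  -5.7 101. ]
0.995869140625
```

View pics/s1.png

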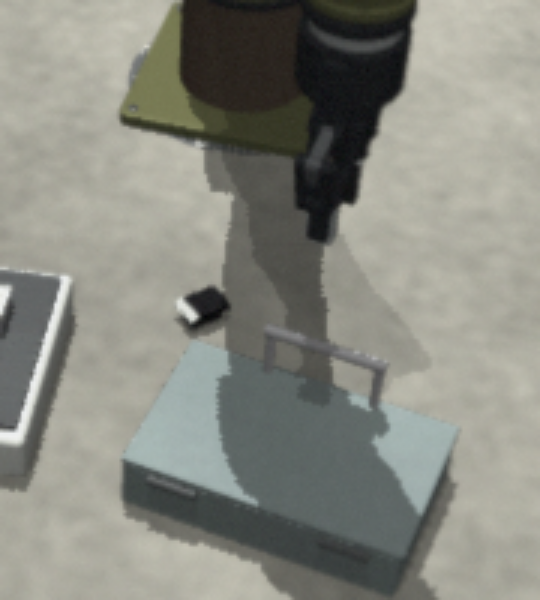

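The gripper (crop 320,235) hangs above the bar (325,345), and the lid is closed. I'll go down and grip the bar.

```bash
python3 -m jog '[3.5,-3,20,0,0,0,0.5, 3.4,-2.7,25,0,0,0,0.5, 0,0,25,0,0,0,0.5, 0,0,20,0,0,0,0.5, 0,0,15,0,0,0,0.5, 0,0,15,0,0,0,0.5,0,0,15,0,0,0,0.5,0,0,12,0,0,0,0.5,0,0,5,0,0,0,0.5,0,0,0,0,0,0,0.5]'
python3 -m jog '[0,0,0,0,0,0,0.7,0,0,0,0,0,0,0.8,0,0,0,0,0,0,0.9,0,0,0,0,0,0,1,0,0,0,0,0,0,1,0,0,0,0,0,0,1,0,0,0,0,0,0,1]' 40
python3 go.py 442.5 172.2 79 82.4
```

```text
time_s: 4.37
ee_pos: [442.7, 170.1, 78.4]
tool_rot: [0.754, 0.657, -0.001, 0.0]
force: [0.2, -0.1, 0.4]
grip_width: 0.502
grip_force: 0.0
time_s: 4.95
ee_pos: [442.3, 171.8, 80.0]
tool_rot: [0.753, 0.658, -0.0, -0.0]
force: [-3.1, 0.6, 6.2]
grip_width: 0.1
grip_force: 39.2
t 4.95 pos [442.3 171.8  80. ] yaw 82.3 q [-0.34  0.78 -0.21  2.13  0.54  0.28 -1.14] F [-3.1  0.6  6.2] w 0.1 g 39.2
turn [-0.0003  0.0003 -0.0021] shift now [0.4 0.1 1. ] shift in target frame [0.4 0.1 1. ]
```

```bash
python3 -m jog '[0,2.9,-6.6,0,0,0,1, 0,2.9,-6.7,0,0,0,1, 0,3.5,-6.4,0,0,0,1, 0,3.6,-6.3,0,0,0,1, 0,8.4,-11.9,0,0,0,1]'
python3 -m jog '[0,9.4,-11,0,0,0,1, 0,10.6,-10,0,0,0,1, 0,11.5,-8.9,0,0,0,1, 0,12.3,-7.7,0,0,0,1, 0,13,-6.5,0,0,0,1]'
python3 -m jog '[0,13.6,-5.1,0,0,0,1, 0,14.1,-3.7,0,0,0,1, 0,14.3,-2.3,0,0,0,1, 0,14.5,-0.9,0,0,0,1, 0,14.6,0.6,0,0,0,1]'
python3 -m jog '[0,14.3,2,0,0,0,1, 0,14.2,3.5,0,0,0,1, 0,13.7,4.9,0,0,0,1, 0,13.1,6.1,0,0,0,1, 0,6.3,3.6,0,0,0,1,0,0,0,0,0,0,1,0,0,0,0,0,0,1]'
python3 - <<'E'
from h import *
p,d=snap('scene');cv2.imwrite('pics/s2.png',cv2.resize(p[120:320,300:480][:,:,::-1],None,fx=3,fy=3))
E
```

```text
time_s: 5.37
ee_pos: [461.5, 169.2, 116.7]
tool_rot: [0.753, 0.659, -0.002, -0.001]
force: [-3.6, 1.9, -2.4]
grip_width: 0.098
grip_force: 39.3
time_s: 5.78
ee_pos: [515.8, 161.9, 162.5]
tool_rot: [0.752, 0.659, -0.003, -0.002]
force: [-2.8, 0.8, -2.9]
grip_width: 0.098
grip_force: 39.3
time_s: 6.2
ee_pos: [590.4, 151.9, 173.4]
tool_rot: [0.753, 0.658, -0.0, -0.001]
force: [-2.3, -0.5, 10.5]
grip_width: 0.093
grip_force: 43.2
time_s: 6.78
ee_pos: [652.0, 143.6, 152.6]
tool_rot: [0.753, 0.658, 0.0, 0.0]
force: [-0.2, 1.0, -0.6]
grip_width: 0.1
grip_force: 42.1
```

View pics/s2.png

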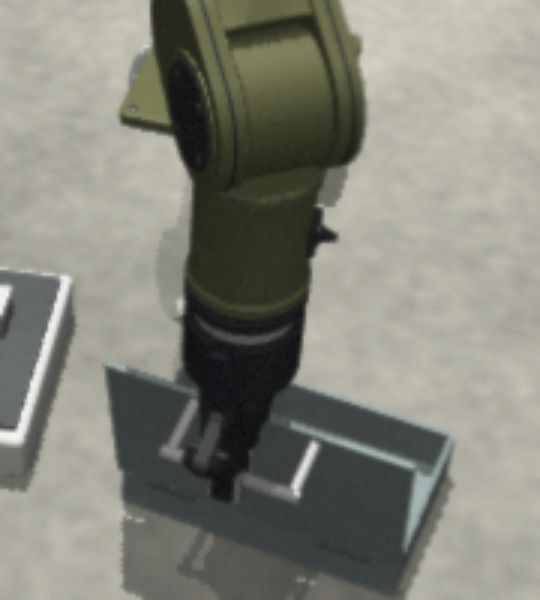

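The lid stands open, held at its bar (crop 235,470). I'll open the fingers a little, lift away and travel towards the plate.

```bash
python3 -m jog '[0,0,0,0,0,0,0.68, 0,0,0,0,0,0,0.68, 0,2,0,0,0,0,0.68, 0,2,-5,0,0,0,0.68, 0,2,-15,0,0,0,0.68, 0,0,-25,0,0,0,0.68, 0,0,-30,0,0,0,0.68, 0,0,-30,0,0,0,0.5,0,0,0,0,0,0,0.45]'
python3 go.py 442 -108 160 6.1;python3 go.py 500 -101 160 6.1
python3 - <<'E'
from h import *
p,d=snap('scene');W=cloud('scene',d)
m=(W[...,2]>100)&(W[...,0]>560)&(W[...,0]<680)&(W[...,1]>20)&(W[...,1]<280)&(W[...,2]<200)
print(m.sum(),[np.round(np.nanpercentile(W[m][:,i],[2,50,98])) for i in range(3)])
E
```

```text
time_s: 7.58
ee_pos: [661.4, 144.2, 265.0]
tool_rot: [0.753, 0.657, 0.006, 0.002]
force: [1.9, -0.6, 0.0]
grip_width: 0.544
grip_force: 0.0
t 7.58 pos [661.4 144.2 265. ] yaw 82.2 q [-0.06  0.75 -0.45  1.36  0.34  1.1  -0.69] F [ 1.9 -0.6  0. ] w 0.544 g 0.0
turn [ 0.0057 -0.0123  1.3284] shift now [-280.2 -184.4  101.4] shift in target frame [-245.   227.5  105. ]
t 7.58 pos [661.4 144.2 265. ] yaw 82.2 q [-0.06  0.75 -0.45  1.36  0.34  1.1  -0.69] F [ 1.9 -0.6  0. ] w 0.544 g 0.0
turn [ 0.0057 -0.0123  1.3284] shift now [-265.4 -127.9  102.1] shift in target frame [-186.6  226.7  105. ]
2418 [array([586., 611., 664.]), array([ 42., 154., 260.]), array([102., 158., 186.])]
```

```bash
python3 -m jog '[-12,-6,0,0,0,0,0.45, -24,-12,0,0.005,-0.01,0,0.45, -24,-12,0,0,0,0,0.45, -24,-12,0,0,0,0,0.45, -24,-12,0,0,0,0,0.45, -24,-12,0,0,0,0,0.45, -24,-12,0,0,0,0,0.45, -24,-12,0,0,0,0,0.45, -24,-12,0,0,0,0,0.45, -24,-12,0,0,0,0,0.45, -24,-12,0,0,0,0,0.45, -12,-4,0,0,0,0,0.45]' >/dev/null
python3 -m jog '[0,0,0,0,0,-0.121,0.45,0,0,0,0,0,-0.121,0.45,0,0,0,0,0,-0.121,0.45,0,0,0,0,0,-0.121,0.45,0,0,0,0,0,-0.121,0.45,0,0,0,0,0,-0.121,0.45,0,0,0,0,0,-0.121,0.45,0,0,0,0,0,-0.121,0.45,0,0,0,0,0,-0.121,0.45,0,0,0,0,0,-0.121,0.45,0,0,0,0,0,-0.121,0.45,0,0,0,0,0,-0.121,0.45,0,0,0,0,0,-0.121,0.45,0,0,0,0,0,-0.121,0.45,0,0,0,0,0,-0.121,0.45,0,0,0,0,0,0,0.45]' >/dev/null
python3 go.py 500.5 -101 53.5 186.1
cat > blk.py <<'E'
# white cassettes in view: place, height, long-side angle
from h import *
import sys
for n in sys.argv[1:] or ['top','scene']:
    p,d=snap(n);W=cloud(n,d);z=W[...,2]
    hsv=cv2.cvtColor(p,cv2.COLOR_RGB2HSV)
    m=((hsv[...,1]<40)&(hsv[...,2]>130)&(z>5)&(z<85)&(W[...,0]>330)&(W[...,0]<720)&(W[...,1]>-340)&(W[...,1]<300)).astype(np.uint8)
    m&=~((z>44)&(z<56)).astype(np.uint8)|(W[...,1]>30).astype(np.uint8)
    k,l,st,c=cv2.connectedComponentsWithStats(m)
    for i in range(1,k):
        if st[i,4]>60:
            P=W[l==i];r=cv2.minAreaRect(P[:,:2].astype(np.float32))
            if max(r[1])<75: print(n,st[i,4],c[i].round(),'z',np.round(np.median(P[:,2]),1),'rect',np.round(r[0],1),np.round(r[1],1),round(r[2],1))
E
python3 blk.py
```

```text
t 9.97 pos [ 492.9 -101.8  259.7] yaw -173.6 q [ 0.71  0.66 -1.01  1.86  0.67  1.02  1.09] F [-0.2  0.3 -0.5] w 0.549 g 0.0
turn [-0.0078 -0.0087  0.0054] shift now [ -9.4   1.6 206.1] shift in target frame [ -7.6   0.  206.2]
top 79 [401. 271.] z 42.1 rect [ 386.  -197.2] [13.1 71.8] 6.5
scene 126 [247. 213.] z 72.9 rect [ 455.8 -236.6] [48.1 29. ] 5.2
scene 112 [272. 216.] z 73.5 rect [ 450.8 -172.2] [46.4 26.6] 6.0
scene 82 [296. 220.] z 72.8 rect [ 445.6 -108.1] [38.9 24.7] 4.6
scene 134 [265. 233.] z 72.4 rect [ 511.2 -165.9] [41.5 28.2] 7.9
scene 119 [291. 236.] z 73.1 rect [ 503.3 -101.9] [38.1 28. ] 5.2
scene 63 [282. 263.] z 42.0 rect [ 564.6 -103.4] [17.2 46.4] 8.5
```

```bash
python3 -m jog '[-3,0,20,-0.008,-0.009,0.005,0.45,-3,0,30,0,0,0,0.45,-2,0,35,0,0,0,0.45,0,0,35,0,0,0,0.45,0,0,25,0,0,0,0.45,0,0,18,0,0,0,0.45,0,0,12,0,0,0,0.45,0,0,12,0,0,0,0.45,0,0,10,0,0,0,0.45,0,0,5,0,0,0,0.45,0,0,0,0,0,0,0.45]'
python3 go.py 500.5 -101 54 186.1
```

```text
time_s: 10.98
ee_pos: [501.1, -101.0, 57.6]
tool_rot: [-0.051, 0.999, -0.0, 0.0]
force: [-0.4, -0.1, -0.8]
grip_width: 0.549
grip_force: 0.0
t 10.98 pos [ 501.1 -101.    57.6] yaw -174.1 q [ 0.53  0.94 -0.72  2.02  1.1   0.64  0.72] F [-0.4 -0.1 -0.8] w 0.549 g 0.0
turn [-0.0009 -0.     -0.0039] shift now [0.6 0.1 3.6] shift in target frame [0.6 0.1 3.6]
```

```bash
python3 -m jog '[0,0,3.2,0,0,0,0.45,0,0,0,0,0,0,0.6,0,0,0,0,0,0,0.7,0,0,0,0,0,0,0.8,0,0,0,0,0,0,0.8,0,0,0,0,0,0,0.8,0,0,0,0,0,0,0.8]' 40
python3 -m jog '[0,0,-3,0,0,0,0.8,0,0,-6,0,0,0,0.8,0,0,-10,0,0,0,0.8,0,0,-15,0,0,0,0.8,0,0,-20,0,0,0,0.8,0,0,-20,0,0,0,0.8,0,0,-15,0,0,0,0.8,0,0,0,0,0,0,0.8]'
python3 go.py 475.6 96 120 172.4;python3 go.py 482 167.3 120 172.4;python3 go.py 529 161 120 172.4
```

```text
time_s: 11.57
ee_pos: [501.9, -101.0, 55.7]
tool_rot: [-0.052, 0.999, -0.0, 0.001]
force: [-1.1, 0.3, 5.6]
grip_width: 0.318
grip_force: 39.9
time_s: 12.23
ee_pos: [503.2, -100.1, 147.1]
tool_rot: [-0.052, 0.999, -0.0, 0.003]
force: [1.0, 0.6, 0.2]
grip_width: 0.316
grip_force: 39.5
t 12.23 pos [ 503.2 -100.1  147.1] yaw -174.0 q [ 0.61  0.81 -0.86  1.97  0.88  0.79  0.9 ] F [1.  0.6 0.2] w 0.316 g 39.5
turn [2.000e-04 6.900e-03 2.371e-01] shift now [  7.1 198.   26.9] shift in target frame [ 53.3 190.8  27.1]
t 12.23 pos [ 503.2 -100.1  147.1] yaw -174.0 q [ 0.61  0.81 -0.86  1.97  0.88  0.79  0.9 ] F [1.  0.6 0.2] w 0.316 g 39.5
turn [2.000e-04 6.900e-03 2.371e-01] shift now [ -6.7 268.2  27. ] shift in target frame [ 56.3 262.3  27.1]
t 12.23 pos [ 503.2 -100.1  147.1] yaw -174.0 q [ 0.61  0.81 -0.86  1.97  0.88  0.79  0.9 ] F [1.  0.6 0.2] w 0.316 g 39.5
turn [2.000e-04 6.900e-03 2.371e-01] shift now [-52.7 257.   27.3] shift in target frame [  8.9 262.3  27.1]
```

```bash
python3 -m jog '[0,5,0,0,0.007,0.079,0.8,0,10,0,0,0,0.079,0.8,0,20,0,0,0,0.079,0.8,0,25,0,0,0,0,0.8,0,25,0,0,0,0,0.8,0,25,0,0,0,0,0.8,0,25,0,0,0,0,0.8,0,25,0,0,0,0,0.8,0,25,0,0,0,0,0.8,0,25,0,0,0,0,0.8,0,25,0,0,0,0,0.8,0,25,0,0,0,0,0.8,0,25,0,0,0,0,0.8,0,20,0,0,0,0,0.8,0,10,0,0,0,0,0.8,0,0,0,0,0,0,0.8]'
python3 go.py 538.4 225.9 6.5 172.4
```

```text
time_s: 13.57
ee_pos: [538.2, 214.7, 143.6]
tool_rot: [0.065, 0.998, 0.001, -0.003]
force: [-0.1, 0.9, -0.2]
grip_width: 0.313
grip_force: 43.5
t 13.57 pos [538.2 214.7 143.6] yaw 172.6 q [-0.03  0.85 -0.78  1.76  0.77  0.86  0.27] F [-0.1  0.9 -0.2] w 0.313 g 43.5
turn [ 0.0009 -0.0056  0.0035] shift now [  0.5  11.  137.1] shift in target frame [  1.3  11.1 137.1]
```

```bash
python3 -m jog '[1,6,10,0,-0.005,0.003,0.8,0,5,20,0,0,0,0.8,0,0,25,0,0,0,0.8,0,0,25,0,0,0,0.8,0,0,20,0,0,0,0.8,0,0,14,0,0,0,0.8,0,0,10,0,0,0,0.8,0,0,6,0,0,0,0.8,0,0,3,0,0,0,0.8,0,0,0,0,0,0,0.8]'
python3 go.py 538.4 225.9 7 172.4
```

```text
time_s: 14.4
ee_pos: [539.4, 222.4, 10.8]
tool_rot: [0.068, 0.998, -0.001, 0.0]
force: [0.2, -0.2, 0.1]
grip_width: 0.316
grip_force: 43.5
t 14.4 pos [539.4 222.4  10.8] yaw 172.2 q [-0.13  1.04 -0.61  1.81  0.98  0.64  0.09] F [ 0.2 -0.2  0.1] w 0.316 g 43.5
turn [-0.0015  0.0001 -0.0034] shift now [1.5 3.4 3.8] shift in target frame [1.5 3.4 3.8]
```

```bash
python3 -m jog '[0,2,1,0,0,0,0.8,0,0,1.5,0,0,0,0.8,0,0,1,0,0,0,0.8,0,0,0,0,0,0,0.8]'
python3 -m jog '[0,0,0,0,0,0,0.6,0,0,0,0,0,0,0.52,0,0,0,0,0,0,0.52,0,0,0,0,0,0,0.52]'
python3 -m jog '[0,0,-10,0,0,0,0.52,0,0,-20,0,0,0,0.52,0,0,-30,0,0,0,0.5,0,0,-35,0,0,0,0.45,0,0,-30,0,0,0,0.45,0,0,-20,0,0,0,0.45,0,0,0,0,0,0,0.45]'
python3 blk.py top
python3 go.py 508.5 -165 145 186.1
```

```text
time_s: 14.73
ee_pos: [539.7, 224.6, 7.5]
tool_rot: [0.068, 0.998, -0.001, 0.0]
force: [-0.2, -0.1, -0.4]
grip_width: 0.314
grip_force: 43.5
time_s: 15.07
ee_pos: [539.5, 224.5, 7.3]
tool_rot: [0.068, 0.998, -0.001, -0.0]
force: [0.0, 0.8, -0.2]
grip_width: 0.481
grip_force: 0.0
time_s: 15.65
ee_pos: [541.6, 226.9, 157.6]
tool_rot: [0.068, 0.998, 0.002, 0.003]
force: [-0.7, 0.6, -0.5]
grip_width: 0.552
grip_force: 0.0
top 213 [387. 218.] z 72.3 rect [ 508.2 -164.2] [40.7 28. ] 7.0
top 210 [418. 241.] z 72.4 rect [ 455.1 -234.8] [40.2 27.4] 5.3
top 209 [390. 244.] z 72.6 rect [ 447.2 -170.2] [40.4 27.6] 7.1
t 15.7 pos [540.7 225.8 155.3] yaw 172.2 q [-0.04  0.84 -0.78  1.75  0.76  0.88  0.27] F [-0.9 -1.1 -0.6] w 0.55 g 0.0
turn [ 0.0012  0.0044 -0.2423] shift now [ -20.9 -391.6    9.7] shift in target frame [  73.6 -385.2   10.3]
```

```bash
python3 -m jog '[0,0,0,0,0.004,-0.081,0.45,0,-8,0,0,0,-0.081,0.45,4,-17,0,0,0,-0.081,0.45,5,-28,0,0,0,0,0.45,5,-28,0,0,0,0,0.45,6,-28,0,0,0,0,0.45,6,-28,0,0,0,0,0.45,6,-28,0,0,0,0,0.45,6,-28,0,0,0,0,0.45,6,-28,0,0,0,0,0.45,6,-28,0,0,0,0,0.45,6,-28,0,0,0,0,0.45,6,-28,0,0,0,0,0.45,6,-28,0,0,0,0,0.45,3,-28,0,0,0,0,0.45,2,-16,0,0,0,0,0.45,0,-8,0,0,0,0,0.45,0,0,0,0,0,0,0.45]'
python3 blk.py scene
python3 go.py 508.7 -164.7 54.5 186.1
```

```text
time_s: 17.2
ee_pos: [504.7, -167.7, 151.9]
tool_rot: [-0.052, 0.999, -0.001, -0.003]
force: [0.8, -0.1, -0.3]
grip_width: 0.547
grip_force: 0.0
scene 112 [247. 212.] z 72.5 rect [ 456.2 -237.6] [42.4 29.2] 7.0
scene 82 [272. 216.] z 73.2 rect [ 452.1 -171.4] [32.6 24.1] 6.3
scene 99 [297. 220.] z 73.0 rect [ 446.3 -107.6] [35.8 26. ] 6.2
scene 109 [265. 233.] z 73.0 rect [ 511.9 -165.7] [38.7 28. ] 9.0
t 17.25 pos [ 505.1 -165.6  152.3] yaw -173.9 q [ 0.73  0.83 -0.88  1.9   0.86  0.85  1.07] F [1.1 0.5 0.4] w 0.547 g 0.0
turn [ 0.0003 -0.005  -0.0002] shift now [-4.1  0.5 97.8] shift in target frame [-3.6  0.5 97.8]
```

All remaining blocks are still in place, so I'll take the second one.

```bash
python3 -m jog '[-3,0,15,0,-0.005,0,0.45,-1,0,22,0,0,0,0.45,0,0,20,0,0,0,0.45,0,0,15,0,0,0,0.45,0,0,12,0,0,0,0.45,0,0,8,0,0,0,0.45,0,0,4,0,0,0,0.45,0,0,0,0,0,0,0.45]'
python3 go.py 508.7 -164.7 54.5 186.1
```

```text
time_s: 17.92
ee_pos: [509.3, -164.0, 56.4]
tool_rot: [-0.055, 0.999, 0.0, -0.0]
force: [0.1, -0.1, -0.5]
grip_width: 0.551
grip_force: 0.0
t 17.92 pos [ 509.3 -164.    56.4] yaw -173.7 q [ 0.66  0.96 -0.75  1.95  1.06  0.7   0.91] F [ 0.1 -0.1 -0.5] w 0.551 g 0.0
turn [ 0.0003 -0.      0.0027] shift now [ 0.7 -0.7  1.9] shift in target frame [ 0.7 -0.7  1.9]
```

```bash
python3 -m jog '[0,0,1.5,0,0,0,0.45,0,0,0,0,0,0,0.6,0,0,0,0,0,0,0.7,0,0,0,0,0,0,0.8,0,0,0,0,0,0,0.8,0,0,0,0,0,0,0.8,0,0,0,0,0,0,0.8]' 40
python3 -m jog '[0,0,-3,0,0,0,0.8,0,0,-6,0,0,0,0.8,0,0,-10,0,0,0,0.8,0,0,-15,0,0,0,0.8,0,0,-20,0,0,0,0.8,0,0,-20,0,0,0,0.8,0,0,-15,0,0,0,0.8,0,0,0,0,0,0,0.8]'
python3 -m jog '[0,0,0,0,0.003,0.08,0.8,0,8,0,0,0,0.08,0.8,4,18,0,0,0,0.08,0.8,5,28,0,0,0,0,0.8,5,28,0,0,0,0,0.8,5,28,0,0,0,0,0.8,5,28,0,0,0,0,0.8,5,28,0,0,0,0,0.8,5,28,0,0,0,0,0.8,5,28,0,0,0,0,0.8,5,28,0,0,0,0,0.8,5,28,0,0,0,0,0.8,5,28,0,0,0,0,0.8,4,28,0,0,0,0,0.8,4,28,0,0,0,0,0.8,4,20,0,0,0,0,0.8,0,10,0,0,0,0,0.8,0,0,0,0,0,0,0.8]'
python3 go.py 490.8 232.2 8 172.4
```

```text
time_s: 18.5
ee_pos: [509.9, -165.2, 56.1]
tool_rot: [-0.054, 0.999, -0.0, 0.001]
force: [-2.1, -0.0, 6.1]
grip_width: 0.317
grip_force: 39.9
time_s: 19.17
ee_pos: [511.4, -165.1, 147.9]
tool_rot: [-0.054, 0.999, -0.001, 0.003]
force: [-0.1, 0.5, -0.5]
grip_width: 0.317
grip_force: 39.4
time_s: 20.67
ee_pos: [492.8, 234.7, 144.2]
tool_rot: [0.065, 0.998, 0.001, -0.001]
force: [0.3, -0.1, -1.1]
grip_width: 0.315
grip_force: 39.4
t 20.67 pos [492.8 234.7 144.2] yaw 172.6 q [-0.09  0.82 -0.77  1.87  0.79  0.79  0.16] F [ 0.3 -0.1 -1.1] w 0.315 g 39.4
turn [ 0.0012 -0.0021  0.0033] shift now [  1.4  -2.9 136.2] shift in target frame [  1.7  -2.7 136.2]
```

```bash
python3 -m jog '[1,-2,10,0,0,0.003,0.8,0,0,20,0,0,0,0.8,0,0,25,0,0,0,0.8,0,0,25,0,0,0,0.8,0,0,20,0,0,0,0.8,0,0,14,0,0,0,0.8,0,0,10,0,0,0,0.8,0,0,6,0,0,0,0.8,0,0,3,0,0,0,0.8,0,0,0,0,0,0,0.8]'
python3 go.py 490.8 232.2 7 172.4
```

```text
time_s: 21.5
ee_pos: [491.6, 229.1, 10.8]
tool_rot: [0.068, 0.998, -0.001, -0.001]
force: [0.0, 0.2, -0.8]
grip_width: 0.314
grip_force: 39.4
t 21.5 pos [491.6 229.1  10.8] yaw 172.2 q [-0.19  1.   -0.57  1.93  1.05  0.55 -0.07] F [ 0.   0.2 -0.8] w 0.314 g 39.4
turn [-0.0018 -0.0023 -0.0039] shift now [1.2 3.  3.8] shift in target frame [1.2 3.  3.8]
```

```bash
python3 -m jog '[0,2,1,0,0,0,0.8,0,0,1.5,0,0,0,0.8,0,0,1,0,0,0,0.8,0,0,0,0,0,0,0.8]'
python3 -m jog '[0,0,0,0,0,0,0.6,0,0,0,0,0,0,0.52,0,0,0,0,0,0,0.52,0,0,0,0,0,0,0.52,0,0,-10,0,0,0,0.52,0,0,-20,0,0,0,0.52,0,0,-30,0,0,0,0.5,0,0,-35,0,0,0,0.45,0,0,-30,0,0,0,0.45,0,0,-20,0,0,0,0.45,0,0,0,0,0,0,0.45]'
python3 -m jog '[0,0,0,0,0,-0.081,0.45,0,-8,0,0,0,-0.081,0.45,4,-15,0,0,0,-0.081,0.45,6,-26,0,0,0,0,0.45,7,-26,0,0,0,0,0.45,7,-26,0,0,0,0,0.45,7,-26,0,0,0,0,0.45,7,-26,0,0,0,0,0.45,7,-26,0,0,0,0,0.45,7,-26,0,0,0,0,0.45,7,-26,0,0,0,0,0.45,7,-26,0,0,0,0,0.45,7,-26,0,0,0,0,0.45,6,-26,0,0,0,0,0.45,3,-14,0,0,0,0,0.45,1,-8,0,0,0,0,0.45,0,0,0,0,0,0,0.45]'
python3 blk.py
python3 go.py 442 -107.5 54.5 186.1
python3 - <<'E'
from h import *
p,d=snap('top');cv2.imwrite('pics/t3.png',cv2.resize(p[160:320,180:450][:,:,::-1],None,fx=2.9,fy=2.9))
E
```

```text
time_s: 21.83
ee_pos: [492.0, 232.0, 7.8]
tool_rot: [0.068, 0.998, -0.0, -0.001]
force: [-0.2, 0.3, -0.2]
grip_width: 0.315
grip_force: 39.4
time_s: 22.75
ee_pos: [493.9, 234.1, 157.5]
tool_rot: [0.068, 0.998, 0.002, 0.002]
force: [-0.9, 1.3, -0.6]
grip_width: 0.546
grip_force: 0.0
time_s: 24.17
ee_pos: [442.0, -107.6, 152.7]
tool_rot: [-0.052, 0.999, -0.001, -0.002]
force: [-0.6, -0.0, -0.2]
grip_width: 0.551
grip_force: 0.0
scene 127 [247. 213.] z 73.2 rect [ 458.5 -236.4] [46.5 29.2] 6.0
scene 112 [272. 216.] z 73.0 rect [ 450.1 -172.3] [44. 28.] 7.1
scene 100 [296. 220.] z 72.5 rect [ 447. -109.] [35.7 27.5] 5.7
t 24.27 pos [ 442.8 -104.7  153.1] yaw -173.8 q [ 0.65  0.74 -0.86  2.12  0.91  0.71  0.85] F [-0.1  0.3  0.2] w 0.55 g 0.0
turn [ 0.0005 -0.0015  0.0015] shift now [ 0.9 -2.7 98.6] shift in target frame [ 1.1 -2.7 98.6]
```

View pics/t3.png

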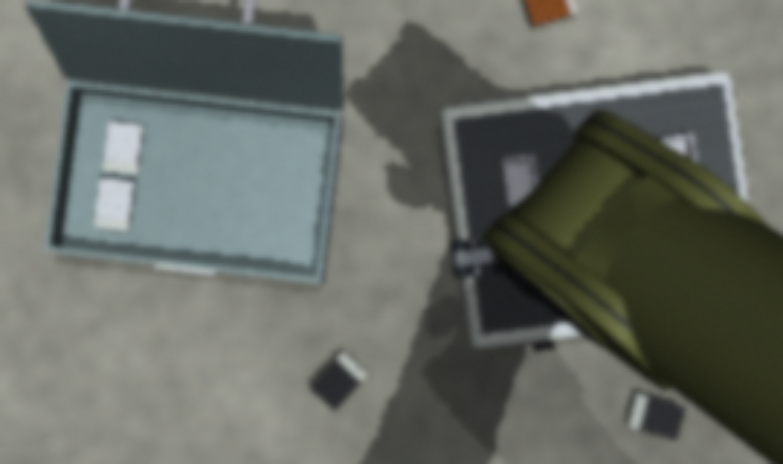

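Both blocks lie flat in the case at (122,147) and (114,203), and the lid leans open at (185,60). I'll pick the third.

```bash
python3 -m jog '[0,-1.5,15,0,0,0,0.45,0,0,22,0,0,0,0.45,0,0,20,0,0,0,0.45,0,0,15,0,0,0,0.45,0,0,12,0,0,0,0.45,0,0,8,0,0,0,0.45,0,0,4,0,0,0,0.45,0,0,0,0,0,0,0.45]'
python3 go.py 442 -107.5 54.5 186.1
```

```text
time_s: 24.98
ee_pos: [442.5, -105.8, 56.4]
tool_rot: [-0.055, 0.998, 0.0, -0.001]
force: [0.4, 0.2, 0.5]
grip_width: 0.551
grip_force: 0.0
t 24.98 pos [ 442.5 -105.8   56.4] yaw -173.7 q [ 0.53  0.89 -0.66  2.18  1.24  0.53  0.57] F [0.4 0.2 0.5] w 0.551 g 0.0
turn [ 0.0005 -0.003   0.0032] shift now [ 0.7 -1.6  1.9] shift in target frame [ 0.7 -1.6  1.9]
```

```bash
python3 -m jog '[0,-1.5,1.5,0,0,0,0.45,0,0,0,0,0,0,0.6,0,0,0,0,0,0,0.7,0,0,0,0,0,0,0.8,0,0,0,0,0,0,0.8,0,0,0,0,0,0,0.8,0,0,0,0,0,0,0.8]' 40
python3 -m jog '[0,0,-3,0,0,0,0.8,0,0,-6,0,0,0,0.8,0,0,-10,0,0,0,0.8,0,0,-15,0,0,0,0.8,0,0,-20,0,0,0,0.8,0,0,-20,0,0,0,0.8,0,0,-15,0,0,0,0.8,0,0,0,0,0,0,0.8]'
python3 -m jog '[0,0,0,0,0.003,0.08,0.8,0,8,0,0,0,0.08,0.8,-2,15,0,0,0,0.08,0.8,-5,24,0,0,0,0,0.8,-5,24,0,0,0,0,0.8,-5,24,0,0,0,0,0.8,-5,24,0,0,0,0,0.8,-5,24,0,0,0,0,0.8,-5,24,0,0,0,0,0.8,-5,24,0,0,0,0,0.8,-5,24,0,0,0,0,0.8,-5,24,0,0,0,0,0.8,-4,24,0,0,0,0,0.8,0,10,0,0,0,0,0.8,0,0,0,0,0,0,0.8]'
python3 go.py 529.7 160.5 8 172.4
```

```text
time_s: 25.57
ee_pos: [443.0, -108.7, 56.0]
tool_rot: [-0.054, 0.999, -0.0, -0.001]
force: [-0.6, 0.7, 5.6]
grip_width: 0.315
grip_force: 39.9
time_s: 26.23
ee_pos: [444.3, -108.6, 147.0]
tool_rot: [-0.053, 0.999, -0.001, 0.001]
force: [0.9, 0.2, 0.1]
grip_width: 0.315
grip_force: 39.4
time_s: 27.48
ee_pos: [526.7, 158.5, 143.6]
tool_rot: [0.064, 0.998, 0.001, -0.003]
force: [-0.4, 0.0, -0.0]
grip_width: 0.315
grip_force: 39.4
t 27.48 pos [526.7 158.5 143.6] yaw 172.6 q [ 0.07  0.82 -0.77  1.85  0.78  0.8   0.32] F [-0.4  0.  -0. ] w 0.315 g 39.4
turn [ 0.0007 -0.0054  0.0037] shift now [ -3.5   2.3 135.6] shift in target frame [ -2.7   2.4 135.6]
```

```bash
python3 -m jog '[-2,2,10,0,-0.005,0.003,0.8,0,0,20,0,0,0,0.8,0,0,25,0,0,0,0.8,0,0,25,0,0,0,0.8,0,0,20,0,0,0,0.8,0,0,14,0,0,0,0.8,0,0,10,0,0,0,0.8,0,0,5.5,0,0,0,0.8,0,0,3,0,0,0,0.8,0,0,0,0,0,0,0.8]'
python3 go.py 529.7 160.5 7.5 172.4
```

```text
time_s: 28.32
ee_pos: [529.1, 156.2, 11.0]
tool_rot: [0.068, 0.998, -0.001, -0.0]
force: [-0.1, 0.2, -0.0]
grip_width: 0.315
grip_force: 39.4
t 28.32 pos [529.1 156.2  11. ] yaw 172.2 q [-0.04  1.01 -0.58  1.9   1.04  0.57  0.1 ] F [-0.1  0.2 -0. ] w 0.315 g 39.4
turn [-0.0023 -0.0003 -0.0037] shift now [-0.   4.3  3.5] shift in target frame [-0.   4.3  3.5]
```

```bash
python3 -m jog '[0,3,1,0,0,0,0.8,0,0,1.5,0,0,0,0.8,0,0,1,0,0,0,0.8,0,0,0,0,0,0,0.8]'
python3 -m jog '[0,0,0,0,0,0,0.6,0,0,0,0,0,0,0.52,0,0,0,0,0,0,0.52,0,0,0,0,0,0,0.52,0,0,-10,0,0,0,0.52,0,0,-20,0,0,0,0.52,0,0,-30,0,0,0,0.5,0,0,-35,0,0,0,0.45,0,0,-30,0,0,0,0.45,0,0,-20,0,0,0,0.45,0,0,0,0,0,0,0.45]'
python3 -m jog '[0,0,0,0,0,-0.081,0.45,0,-8,0,0,0,-0.081,0.45,5,-15,0,0,0,-0.081,0.45,9,-25,0,0,0,0,0.45,10,-25,0,0,0,0,0.45,10,-25,0,0,0,0,0.45,10,-25,0,0,0,0,0.45,10,-25,0,0,0,0,0.45,10,-25,0,0,0,0,0.45,10,-25,0,0,0,0,0.45,10,-25,0,0,0,0,0.45,10,-25,0,0,0,0,0.45,10,-25,0,0,0,0,0.45,10,-25,0,0,0,0,0.45,3,-15,0,0,0,0,0.45,1,-8,0,0,0,0,0.45,0,0,0,0,0,0,0.45]'
python3 blk.py
python3 go.py 447.5 -170.3 54.5 186.1
```

```text
time_s: 28.65
ee_pos: [529.8, 160.1, 8.0]
tool_rot: [0.068, 0.998, -0.001, 0.0]
force: [0.1, -0.0, 0.5]
grip_width: 0.318
grip_force: 39.4
time_s: 29.57
ee_pos: [531.8, 162.0, 157.8]
tool_rot: [0.068, 0.998, 0.001, 0.003]
force: [1.0, 0.5, 0.3]
grip_width: 0.548
grip_force: 0.0
time_s: 30.98
ee_pos: [443.7, -173.2, 153.0]
tool_rot: [-0.052, 0.999, -0.001, -0.001]
force: [0.4, -0.3, -0.4]
grip_width: 0.55
grip_force: 0.0
top 67 [244. 252.] z 43.1 rect [436.7 170.6] [55.2  7.1] 82.0
scene 114 [247. 213.] z 73.1 rect [ 458.1 -236.1] [44.8 28.4] 5.5
scene 100 [272. 216.] z 72.9 rect [ 451.5 -171.8] [38.1 29. ] 9.6
t 31.08 pos [ 444.6 -170.2  153.4] yaw -173.8 q [ 0.79  0.76 -0.87  2.06  0.89  0.74  1.02] F [0.2 0.1 0.3] w 0.55 g 0.0
turn [-0.0006  0.0005  0.0016] shift now [-2.8 -0.3 99. ] shift in target frame [-2.9 -0.4 98.9]
```

```bash
python3 -m jog '[-2,0,15,0,0,0,0.45,0,0,22,0,0,0,0.45,0,0,20,0,0,0,0.45,0,0,15,0,0,0,0.45,0,0,12,0,0,0,0.45,0,0,8,0,0,0,0.45,0,0,4,0,0,0,0.45,0,0,0,0,0,0,0.45]'
python3 go.py 447.5 -170.3 54.5 186.1
```

```text
time_s: 31.75
ee_pos: [446.3, -169.5, 56.8]
tool_rot: [-0.055, 0.998, -0.0, -0.0]
force: [0.3, 0.2, 0.3]
grip_width: 0.551
grip_force: 0.0
t 31.75 pos [ 446.3 -169.5   56.8] yaw -173.7 q [ 0.68  0.91 -0.69  2.12  1.17  0.58  0.78] F [0.3 0.2 0.3] w 0.551 g 0.0
turn [-0.0003 -0.0009  0.0035] shift now [-1.1 -0.9  2.3] shift in target frame [-1.1 -0.9  2.3]
```

```bash
python3 -m jog '[-1,-0.7,2,0,0,0,0.45,0,0,0,0,0,0,0.6,0,0,0,0,0,0,0.7,0,0,0,0,0,0,0.8,0,0,0,0,0,0,0.8,0,0,0,0,0,0,0.8,0,0,0,0,0,0,0.8]' 40
python3 -m jog '[0,0,-3,0,0,0,0.8,0,0,-6,0,0,0,0.8,0,0,-10,0,0,0,0.8,0,0,-15,0,0,0,0.8,0,0,-20,0,0,0,0.8,0,0,-20,0,0,0,0.8,0,0,-15,0,0,0,0.8,0,0,0,0,0,0,0.8]'
python3 -m jog '[0,0,0,0,0.003,0.08,0.8,0,8,0,0,0,0.08,0.8,0,15,0,0,0,0.08,0.8,1,26,0,0,0,0,0.8,1,26,0,0,0,0,0.8,1,26,0,0,0,0,0.8,1,26,0,0,0,0,0.8,1,26,0,0,0,0,0.8,1,26,0,0,0,0,0.8,1,26,0,0,0,0,0.8,1,26,0,0,0,0,0.8,1,26,0,0,0,0,0.8,0,26,0,0,0,0,0.8,0,26,0,0,0,0,0.8,0,18,0,0,0,0,0.8,0,10,0,0,0,0,0.8,0,0,0,0,0,0,0.8]'
python3 go.py 482.1 166.8 8 172.4
```

```text
time_s: 32.33
ee_pos: [447.7, -171.6, 55.8]
tool_rot: [-0.054, 0.999, -0.001, 0.001]
force: [-0.2, 1.2, 5.7]
grip_width: 0.316
grip_force: 39.9
time_s: 33.0
ee_pos: [448.5, -171.9, 146.9]
tool_rot: [-0.053, 0.999, -0.001, 0.002]
force: [-0.1, -0.3, -0.4]
grip_width: 0.313
grip_force: 39.6
time_s: 34.42
ee_pos: [480.2, 166.1, 143.4]
tool_rot: [0.065, 0.998, -0.0, -0.002]
force: [-0.1, -0.2, 0.0]
grip_width: 0.314
grip_force: 39.6
t 34.42 pos [480.2 166.1 143.4] yaw 172.6 q [ 0.03  0.78 -0.75  1.98  0.81  0.72  0.21] F [-0.1 -0.2  0. ] w 0.314 g 39.6
turn [-0.0005 -0.0033  0.003 ] shift now [ -2.2   1.  135.4] shift in target frame [ -1.8   0.9 135.4]
```

```bash
python3 -m jog '[-1,1,10,0,-0.003,0.003,0.8,0,1,20,0,0,0,0.8,0,1,25,0,0,0,0.8,0,0,25,0,0,0,0.8,0,0,20,0,0,0,0.8,0,0,14,0,0,0,0.8,0,0,10,0,0,0,0.8,0,0,5.5,0,0,0,0.8,0,0,3,0,0,0,0.8,0,0,0,0,0,0,0.8]'
python3 go.py 482.1 166.8 7.5 172.4
```

```text
time_s: 35.25
ee_pos: [481.4, 164.9, 10.4]
tool_rot: [0.068, 0.998, -0.002, -0.001]
force: [0.2, -0.4, -0.2]
grip_width: 0.317
grip_force: 39.6
t 35.25 pos [481.4 164.9  10.4] yaw 172.2 q [-0.12  0.97 -0.5   2.03  1.14  0.46 -0.09] F [ 0.2 -0.4 -0.2] w 0.317 g 39.6
turn [-0.0038 -0.0009 -0.0042] shift now [-0.5  2.   2.9] shift in target frame [-0.5  2.   2.9]
```

```bash
python3 -m jog '[0,1.5,1,0,0,0,0.8,0,0,1.2,0,0,0,0.8,0,0,0.7,0,0,0,0.8,0,0,0,0,0,0,0.8]'
python3 -m jog '[0,0,0,0,0,0,0.6,0,0,0,0,0,0,0.52,0,0,0,0,0,0,0.52,0,0,0,0,0,0,0.52,0,0,-10,0,0,0,0.52,0,0,-20,0,0,0,0.52,0,0,-30,0,0,0,0.5,0,0,-35,0,0,0,0.45,0,0,-30,0,0,0,0.45,0,0,-20,0,0,0,0.45,0,0,0,0,0,0,0.45]'
python3 -m jog '[0,0,0,0,0,-0.081,0.45,0,-8,0,0,0,-0.081,0.45,4,-15,0,0,0,-0.081,0.45,5,-28,0,0,0,0,0.45,5,-28,0,0,0,0,0.45,5,-28,0,0,0,0,0.45,5,-28,0,0,0,0,0.45,5,-28,0,0,0,0,0.45,5,-28,0,0,0,0,0.45,5,-28,0,0,0,0,0.45,5,-28,0,0,0,0,0.45,5,-28,0,0,0,0,0.45,5,-28,0,0,0,0,0.45,5,-28,0,0,0,0,0.45,5,-28,0,0,0,0,0.45,5,-24,0,0,0,0,0.45,2,-8,0,0,0,0,0.45,0,0,0,0,0,0,0.45]'
python3 blk.py
python3 go.py 455.3 -234.6 54.5 186.1
python3 - <<'E'
from h import *
p,d=snap('top');cv2.imwrite('pics/t4.png',cv2.resize(p[160:320,180:450][:,:,::-1],None,fx=2.9,fy=2.9))
E
```

```text
time_s: 35.58
ee_pos: [482.2, 167.8, 8.4]
tool_rot: [0.068, 0.998, -0.001, 0.0]
force: [-0.7, 0.2, -0.4]
grip_width: 0.316
grip_force: 39.6
time_s: 36.5
ee_pos: [483.9, 169.5, 157.0]
tool_rot: [0.068, 0.998, 0.001, 0.003]
force: [-0.1, 0.1, -0.3]
grip_width: 0.554
grip_force: 0.0
time_s: 38.0
ee_pos: [449.4, -230.5, 152.9]
tool_rot: [-0.051, 0.999, -0.001, -0.001]
force: [-0.5, 0.6, 0.1]
grip_width: 0.548
grip_force: 0.0
top 79 [428. 194.] z 42.5 rect [ 566.1 -270.6] [72.5 39.6] 38.7
top 64 [243. 252.] z 43.3 rect [436.5 170.7] [54.   6.8] 81.9
scene 104 [247. 213.] z 73.2 rect [ 458.8 -237.1] [36.4 28.1] 5.9
t 38.1 pos [ 450.7 -226.7  153.8] yaw -173.8 q [ 0.88  0.79 -0.87  1.98  0.87  0.79  1.18] F [-0.4  1.3  0.1] w 0.549 g 0.0
turn [-0.0007 -0.0003  0.0018] shift now [-3.7 -8.3 99.3] shift in target frame [-3.7 -8.3 99.3]
```

View pics/t4.png

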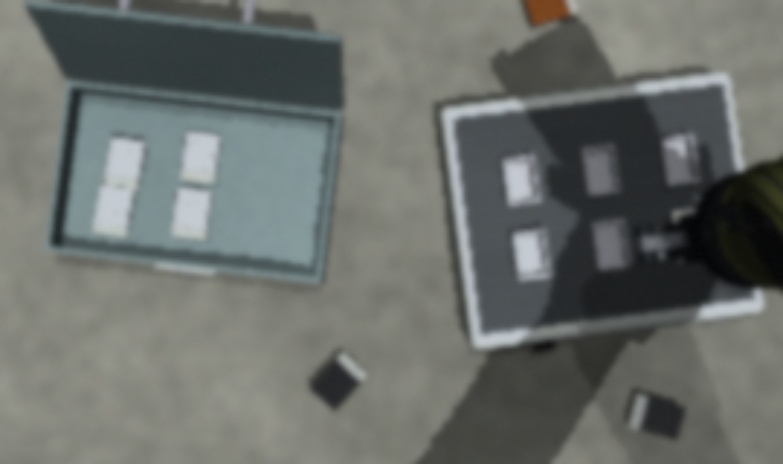

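The case now holds four blocks, at (125,160), (112,212), (201,157) and (191,213). The first pair has moved about 1 cm toward the front since the last look, so I'll check from depth that they are flat and not overlapping.

```bash
cat > inc.py <<'E'
from h import *
p,d=snap('top');W=cloud('top',d);g=W[...,2]
C=np.array([507.9,163.4]);a=np.radians(-7.6);ex=np.array([np.cos(a),np.sin(a)]);ey=np.array([-ex[1],ex[0]])
u=(W[...,:2]-C)@ex;v=(W[...,:2]-C)@ey
m=((abs(u)<63)&(abs(v)<106)&(g>14)&(g<60)).astype(np.uint8)
k,l,st,c=cv2.connectedComponentsWithStats(m,connectivity=4)
for i in range(1,k):
    if st[i,4]>20:
        q=l==i;P=np.c_[u[q],v[q]].astype(np.float32);r=cv2.minAreaRect(P)
        print(st[i,4],'uv',np.round(r[0],1),np.round(r[1],1),round(r[2],1),'z',np.round(np.percentile(g[q],[2,25,50,75,98]),1),'u',P[:,0].min().round(),P[:,0].max().round(),'v',P[:,1].min().round(),P[:,1].max().round())
        if st[i,4]>230:
            for s in range(-50,60,6):
                qq=q&(abs(u-s)<3)
                if qq.any(): print('  u',s,np.round(np.median(g[qq]),1),np.round(v[qq].mean(),1))
E
python3 inc.py
```

```text
198 uv [19.9  0.7] [28.5 40.1] 88.9 z [18.  21.8 23.4 24.8 28.3] u -0.0 40.0 v -13.0 15.0
403 uv [-12.8  64.7] [30.1 80.7] 85.6 z [17.8 21.6 23.2 24.9 27.8] u -53.0 28.0 v 48.0 82.0
  u -50 21.3 66.5
  u -44 23.8 67.5
  u -38 23.7 66.5
  u -32 23.4 66.4
  u -26 23.9 66.6
  u -20 23.6 65.4
  u -14 22.8 65.4
  u -8 22.6 62.7
  u -2 23.6 63.3
  u 4 24.1 61.3
  u 10 23.5 62.3
  u 16 23.6 62.1
  u 22 23.2 61.3
  u 28 23.4 63.6
203 uv [-27.4   2.3] [29.3 40.1] 89.6 z [18.1 21.7 23.2 24.6 27.3] u -47.0 -7.0 v -12.0 17.0
```

All four are flat (tops at 23 mm) and side by side. That was the knock, and it did no harm. Now the last block.

```bash
python3 -m jog '[-2,-4,15,0,0,0,0.45,-1,-4,22,0,0,0,0.45,0,0,20,0,0,0,0.45,0,0,15,0,0,0,0.45,0,0,12,0,0,0,0.45,0,0,8,0,0,0,0.45,0,0,4,0,0,0,0.45,0,0,0,0,0,0,0.45]'
python3 go.py 455.3 -234.8 54.5 186.1
```

```text
time_s: 38.87
ee_pos: [454.6, -234.9, 57.7]
tool_rot: [-0.054, 0.999, -0.001, -0.001]
force: [0.5, 0.1, -0.3]
grip_width: 0.547
grip_force: 0.0
t 38.87 pos [ 454.6 -234.9   57.7] yaw -173.8 q [ 0.81  0.93 -0.72  2.01  1.09  0.64  1.01] F [ 0.5  0.1 -0.3] w 0.547 g 0.0
turn [-0.0014 -0.0011  0.0025] shift now [-0.7  0.   3.2] shift in target frame [-0.7  0.   3.2]
```

```bash
python3 -m jog '[-0.7,0,3,0,0,0,0.45,0,0,0,0,0,0,0.6,0,0,0,0,0,0,0.7,0,0,0,0,0,0,0.8,0,0,0,0,0,0,0.8,0,0,0,0,0,0,0.8,0,0,0,0,0,0,0.8]' 40
python3 -m jog '[0,0,-3,0,0,0,0.8,0,0,-6,0,0,0,0.8,0,0,-10,0,0,0,0.8,0,0,-15,0,0,0,0.8,0,0,-20,0,0,0,0.8,0,0,-20,0,0,0,0.8,0,0,-15,0,0,0,0.8,0,0,0,0,0,0,0.8]'
python3 -m jog '[0,0,0,0,0.003,0.08,0.8,0,8,0,0,0,0.08,0.8,0,15,0,0,0,0.08,0.8,1,26,0,0,0,0,0.8,1,26,0,0,0,0,0.8,1,26,0,0,0,0,0.8,1,26,0,0,0,0,0.8,1,26,0,0,0,0,0.8,1,26,0,0,0,0,0.8,1,26,0,0,0,0,0.8,1,26,0,0,0,0,0.8,1,26,0,0,0,0,0.8,0,26,0,0,0,0,0.8,0,26,0,0,0,0,0.8,0,18,0,0,0,0,0.8,0,10,0,0,0,0,0.8,0,0,0,0,0,0,0.8]'
python3 go.py 489.3 99.3 8 172.4
```

```text
time_s: 39.45
ee_pos: [455.7, -235.9, 55.6]
tool_rot: [-0.054, 0.999, -0.001, 0.0]
force: [-0.5, 1.7, 5.7]
grip_width: 0.314
grip_force: 39.9
time_s: 40.12
ee_pos: [456.9, -235.9, 146.9]
tool_rot: [-0.053, 0.999, -0.002, 0.002]
force: [1.2, 0.1, 0.8]
grip_width: 0.32
grip_force: 39.4
time_s: 41.53
ee_pos: [488.5, 102.3, 143.0]
tool_rot: [0.065, 0.998, -0.0, -0.001]
force: [-0.1, 0.3, -0.0]
grip_width: 0.314
grip_force: 39.4
t 41.53 pos [488.5 102.3 143. ] yaw 172.6 q [ 0.15  0.77 -0.75  2.01  0.82  0.7   0.32] F [-0.1  0.3 -0. ] w 0.314 g 39.4
turn [-0.001  -0.0029  0.0034] shift now [ -1.6  -2.7 135. ] shift in target frame [ -1.2  -2.8 135. ]
```

```bash
python3 -m jog '[-1,0,10,0,-0.003,0.003,0.8,0,0,20,0,0,0,0.8,0,0,25,0,0,0,0.8,0,0,25,0,0,0,0.8,0,0,20,0,0,0,0.8,0,0,14,0,0,0,0.8,0,0,10,0,0,0,0.8,0,0,5.5,0,0,0,0.8,0,0,3,0,0,0,0.8,0,0,0,0,0,0,0.8]'
python3 go.py 489.3 99.3 7.5 172.4
```

```text
time_s: 42.37
ee_pos: [489.2, 98.1, 10.3]
tool_rot: [0.068, 0.998, -0.002, -0.0]
force: [-0.6, 0.5, -0.1]
grip_width: 0.312
grip_force: 39.4
t 42.37 pos [489.2  98.1  10.3] yaw 172.2 q [-0.    0.96 -0.48  2.06  1.18  0.43 -0.  ] F [-0.6  0.5 -0.1] w 0.312 g 39.4
turn [-0.004  -0.0005 -0.0041] shift now [0.  1.3 2.8] shift in target frame [0.  1.2 2.8]
```

```bash
python3 -m jog '[0,1,1,0,0,0,0.8,0,0,1.2,0,0,0,0.8,0,0,0.7,0,0,0,0.8,0,0,0,0,0,0,0.8]'
python3 -m jog '[0,0,0,0,0,0,0.6,0,0,0,0,0,0,0.52,0,0,0,0,0,0,0.52,0,0,0,0,0,0,0.52,0,0,-10,0,0,0,0.52,0,0,-20,0,0,0,0.52,0,0,-30,0,0,0,0.5,0,0,-35,0,0,0,0.45,0,0,-35,0,0,0,0.45,0,0,-35,0,0,0,0.45,0,0,-35,0,0,0,0.45,0,0,-35,0,0,0,0.45,0,-10,-20,0,0,0,0.45,0,-20,0,0,0,0,0.45,0,-30,0,0,0,0,0.45,0,-30,0,0,0,0,0.45,0,-30,0,0,0,0,0.45,0,-30,0,0,0,0,0.45,0,-20,0,0,0,0,0.45,0,0,0,0,0,0,0.45]'
python3 inc.py
python3 go.py 657.5 143.5 270 82.4
python3 - <<'E'
from h import *
p,d=snap('top');cv2.imwrite('pics/t5.png',cv2.resize(p[160:320,180:450][:,:,::-1],None,fx=2.9,fy=2.9))
p,d=snap('scene');W=cloud('scene',d)
m=(W[...,2]>150)&(W[...,0]>630)&(W[...,0]<700)&(W[...,1]>60)&(W[...,1]<220)&(W[...,2]<185)
print('bar?',m.sum(),[np.round(np.nanpercentile(W[m][:,i],[2,50,98])) for i in range(3)])
E
```

```text
time_s: 42.7
ee_pos: [489.7, 100.2, 8.0]
tool_rot: [0.068, 0.998, -0.001, 0.0]
force: [0.4, -0.2, 0.1]
grip_width: 0.311
grip_force: 39.4
time_s: 44.37
ee_pos: [465.0, -73.1, 262.3]
tool_rot: [0.072, 0.997, -0.003, -0.002]
force: [-0.4, -0.7, 0.2]
grip_width: 0.549
grip_force: 0.0
200 uv [19.7  0.7] [28.  40.3] 88.0 z [17.5 21.7 23.6 25.2 27.9] u -0.0 40.0 v -14.0 15.0
403 uv [-12.7  64.7] [29.7 80.9] 85.1 z [17.6 22.  23.3 24.8 27.6] u -53.0 28.0 v 48.0 81.0
  u -50 20.4 66.5
  u -44 24.0 67.5
  u -38 23.5 66.7
  u -32 23.5 66.6
  u -26 24.2 65.9
  u -20 23.2 65.5
  u -14 22.4 65.4
  u -8 22.0 62.6
  u -2 24.3 62.8
  u 4 23.9 62.3
  u 10 23.2 62.5
  u 16 23.3 62.1
  u 22 23.5 61.3
  u 28 23.8 62.9
200 uv [-10.9 -63.7] [27.6 40.3] 89.1 z [18.  22.  23.5 25.2 27.9] u -31.0 9.0 v -78.0 -50.0
203 uv [-27.4   2.2] [28.2 40.1] 89.5 z [17.1 21.6 23.9 25.1 28. ] u -47.0 -7.0 v -12.0 16.0
t 44.42 pos [465.7 -70.2 262.7] yaw 171.9 q [ 0.64  0.58 -0.93  1.95  0.59  0.92  0.83] F [-0.1  0.9  0.2] w 0.547 g 0.0
turn [-0.0044  0.0024  1.5627] shift now [-159.9  238.4   -8.5] shift in target frame [237.1 161.8  -7.3]
bar? 328 [array([633., 658., 668.]), array([ 95., 148., 193.]), array([164., 170., 177.])]
```

View pics/t5.png

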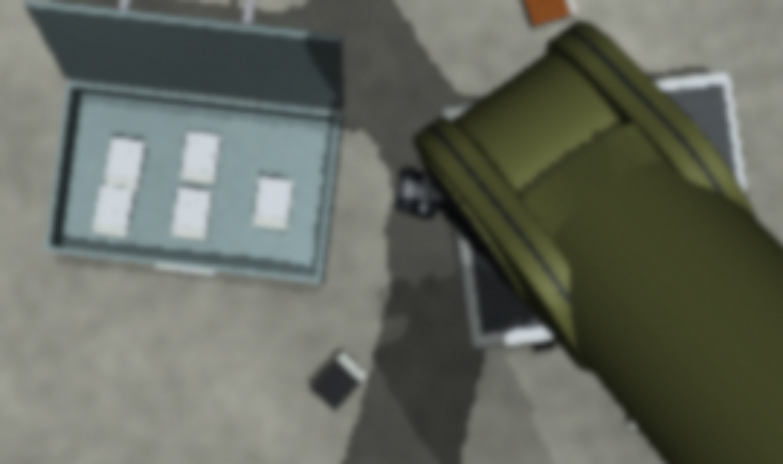

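All five blocks lie flat and apart in the case, and the bar is where expected. I'll go back to it to close the lid.

```bash
python3 -m jog '[0,0,0,-0.004,0.002,0.1202,0.6,0,0,0,0,0,0.1202,0.68,0,0,0,0,0,0.1202,0.68,0,0,0,0,0,0.1202,0.68,0,0,0,0,0,0.1202,0.68,0,0,0,0,0,0.1202,0.68,0,0,0,0,0,0.1202,0.68,0,0,0,0,0,0.1202,0.68,0,0,0,0,0,0.1202,0.68,0,0,0,0,0,0.1202,0.68,0,0,0,0,0,0.1202,0.68,0,0,0,0,0,0.1202,0.68,0,0,0,0,0,0.1202,0.68,0,0,0,0,0,0,0.68]'>/dev/null
python3 -m jog '[10,7,0,0,0,0,0.68,22,15,0,0,0,0,0.68,22,15,0,0,0,0,0.68,22,15,0,0,0,0,0.68,22,15,0,0,0,0,0.68,22,15,0,0,0,0,0.68,22,15,0,0,0,0,0.68,22,15,0,0,0,0,0.68,22,15,0,0,0,0,0.68,22,15,0,0,0,0,0.68,20,13,0,0,0,0,0.68,9,7,0,0,0,0,0.68,0,0,0,0,0,0,0.68,0,0,0,0,0,0,0.68]'>/dev/null
python3 go.py 658.5 143.5 149 82.4
```

```text
t 46.85 pos [657.1 148.8 262.6] yaw 82.9 q [-0.08  0.75 -0.43  1.35  0.32  1.11 -0.67] F [-0.5 -0.   1. ] w 0.32 g 0.0
turn [-0.0027 -0.0019  0.0092] shift now [ -5.3   2.3 113.6] shift in target frame [ -5.1   2.1 113.6]
```

```bash
python3 -m jog '[-3,2,15,-0.003,-0.002,0.009,0.68,-2,0,20,0,0,0,0.68,0,0,20,0,0,0,0.68,0,0,15,0,0,0,0.68]'
python3 -m jog '[0,0,10,0,0,0,0.68,0,0,10,0,0,0,0.68,0,0,10,0,0,0,0.68,0,0,8,0,0,0,0.68,0,0,4,0,0,0,0.68,0,0,0,0,0,0,0.68]'
python3 go.py 658.5 143.5 149 82.4
python3 - <<'E'
from h import *
p,d=snap('scene');cv2.imwrite('pics/s6.png',cv2.resize(p[140:320,320:470][:,:,::-1],None,fx=3.3,fy=3.3))
E
```

```text
time_s: 47.18
ee_pos: [657.7, 140.1, 191.8]
tool_rot: [0.754, 0.657, -0.001, 0.001]
force: [-0.2, -0.2, -0.6]
grip_width: 0.319
grip_force: 0.0
time_s: 47.68
ee_pos: [658.4, 141.5, 150.4]
tool_rot: [0.754, 0.657, -0.0, 0.0]
force: [0.4, 0.2, -0.3]
grip_width: 0.321
grip_force: 0.0
t 47.68 pos [658.4 141.5 150.4] yaw 82.2 q [-0.08  0.87 -0.39  1.47  0.39  0.88 -0.73] F [ 0.4  0.2 -0.3] w 0.321 g 0.0
turn [ 0.0001  0.0014 -0.0038] shift now [ 2.  -0.2  1.4] shift in target frame [ 2.  -0.2  1.4]
```

View pics/s6.png

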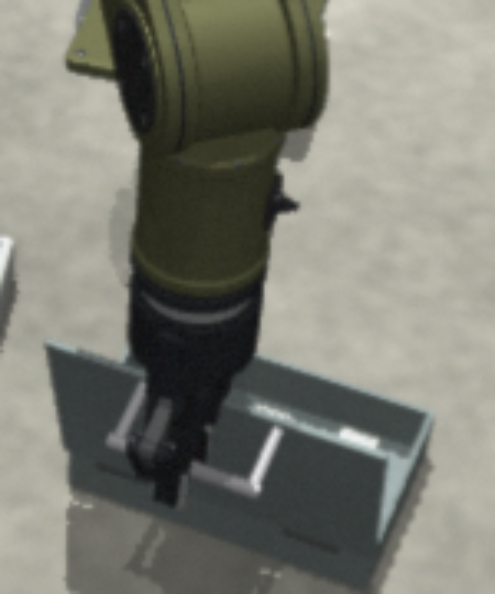

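The fingers straddle the bar (crop 165,450). I'll grip it and follow the arc back.

```bash
python3 -m jog '[0,0,0,0,0,0,0.8,0,0,0,0,0,0,0.9,0,0,0,0,0,0,1,0,0,0,0,0,0,1,0,0,0,0,0,0,1,0,0,0,0,0,0,1]' 40
python3 -m jog '[0,-6.2,-3.7,0,0,0,1,0,-6.2,-3.8,0,0,0,1,0,-13.1,-6.1,0,0,0,1,0,-13.7,-4.9,0,0,0,1,0,-14.2,-3.5,0,0,0,1]'
python3 -m jog '[0,-14.3,-2,0,0,0,1,0,-14.6,-0.6,0,0,0,1,0,-14.5,0.9,0,0,0,1,0,-14.3,2.3,0,0,0,1,0,-14.1,3.7,0,0,0,1]'
python3 -m jog '[0,-13.6,5.1,0,0,0,1,0,-13,6.5,0,0,0,1,0,-12.3,7.7,0,0,0,1,0,-11.5,8.9,0,0,0,1,0,0,0,0,0,0,1]'
python3 go.py 442.3 171.8 80 82.4
```

```text
time_s: 48.23
ee_pos: [657.4, 142.2, 151.9]
tool_rot: [0.753, 0.657, -0.001, -0.0]
force: [-5.3, 0.5, 4.7]
grip_width: 0.095
grip_force: 39.0
time_s: 48.65
ee_pos: [607.5, 148.9, 174.7]
tool_rot: [0.754, 0.657, 0.003, 0.002]
force: [2.3, 0.1, -2.4]
grip_width: 0.099
grip_force: 38.8
time_s: 49.07
ee_pos: [536.1, 158.6, 171.1]
tool_rot: [0.754, 0.657, 0.003, 0.002]
force: [0.5, -1.7, 3.8]
grip_width: 0.097
grip_force: 41.7
time_s: 49.48
ee_pos: [482.9, 165.7, 140.2]
tool_rot: [0.753, 0.658, -0.0, 0.001]
force: [-0.9, 0.3, 1.3]
grip_width: 0.097
grip_force: 43.0
t 49.48 pos [482.9 165.7 140.2] yaw 82.3 q [-0.22  0.7  -0.33  1.99  0.44  0.52 -0.99] F [-0.9  0.3  1.3] w 0.097 g 43.0
turn [ 0.0003  0.0015 -0.0018] shift now [  0.7 -41.1  60.2] shift in target frame [  0.7 -41.1  60.2]
```

```bash
python3 -m jog '[0,-10.6,10,0,0,0,1,0,-9.4,11,0,0,0,1,0,-8.4,11.9,0,0,0,1,0,-3.6,6.3,0,0,0,1,0,-3.5,6.4,0,0,0,1,0,-2.9,6.6,0,0,0,1,0,-2.3,5,0,0,0,1,0,-0.3,1,0,0,0,1,0,0,0,0,0,0,1]'
python3 go.py 442.3 171.8 80 82.4
```

```text
time_s: 50.23
ee_pos: [443.3, 171.0, 82.0]
tool_rot: [0.753, 0.658, -0.001, 0.0]
force: [-6.7, 0.7, 2.2]
grip_width: 0.096
grip_force: 45.1
t 50.23 pos [443.3 171.   82. ] yaw 82.2 q [-0.34  0.77 -0.2   2.13  0.52  0.29 -1.12] F [-6.7  0.7  2.2] w 0.096 g 45.1
turn [-0.0005  0.002  -0.003 ] shift now [ 0.7 -1.1  2. ] shift in target frame [ 0.7 -1.1  2. ]
```

Nearly shut. I'll ease it down the last bit, release, back off upward and check.

```bash
python3 -m jog '[0,-0.3,1,0,0,0,1,0,-0.3,1,0,0,0,1,0,0,0,0,0,0,1]'
python3 -m jog '[0,0,0,0,0,0,0.7,0,0,0,0,0,0,0.5,0,0,0,0,0,0,0.5,0,0,0,0,0,0,0.5,0,0,-5,0,0,0,0.5,0,0,-20,0,0,0,0.5,0,0,-30,0,0,0,0.5,0,0,-35,0,0,0,0.5,0,0,-35,0,0,0,0.5,0,0,-20,0,0,0,0.5,-25,0,0,0,0,0,0.5,-35,0,0,0,0,0,0.5,-35,0,0,0,0,0,0.5,-35,0,0,0,0,0,0.5,-35,0,0,0,0,0,0.5,-25,0,0,0,0,0,0.5,0,0,0,0,0,0,0.5]'
python3 - <<'E'
from h import *
p,d=snap('top','t7.png');W=cloud('top',d)
m=(W[...,2]>88)&(W[...,2]<115)&(W[...,0]>420)&(W[...,0]<470)&(W[...,1]>110)&(W[...,1]<230)
print('bar',m.sum(),np.round(np.median(W[m],0),1))
m=(W[...,2]>40)&(W[...,2]<60)&(abs(W[...,0]-510)<40)&(abs(W[...,1]-163)<80)
A=np.c_[W[m][:,:2],np.ones(m.sum())];print('lid plane',np.linalg.lstsq(A,W[m][:,2],rcond=None)[0].round(3),np.median(W[m][:,2]))
for n,s in (('sieve',1),):
    T=np.load('top0.npz')['p'].astype(int);q=abs(p.astype(int)-T).max(2)>40
    for nm,(x,y,w,h) in dict(sieve=(85,220,70,65),beaker=(120,135,50,45),slide=(455,125,60,55),rack=(485,225,90,50),brown=(355,148,30,26),blk1=(285,278,28,26),blk2=(395,292,28,24)).items(): print(nm,q[y:y+h,x:x+w].sum())
E
```

```text
time_s: 50.48
ee_pos: [442.7, 171.1, 80.2]
tool_rot: [0.753, 0.657, -0.001, 0.0]
force: [-5.6, 1.1, 1.2]
grip_width: 0.095
grip_force: 45.3
time_s: 51.9
ee_pos: [415.9, -23.3, 225.4]
tool_rot: [0.757, 0.654, -0.002, 0.002]
force: [-1.0, 1.1, -0.3]
grip_width: 0.5
grip_force: 0.0
bar 201 [440.  171.9 101. ]
lid plane [-1.0000e-03 -1.0000e-03  5.2808e+01] 52.16851811574747
sieve 0
beaker 0
slide 0
rack 506
brown 0
blk1 482
blk2 332
```

View pics/t7.png

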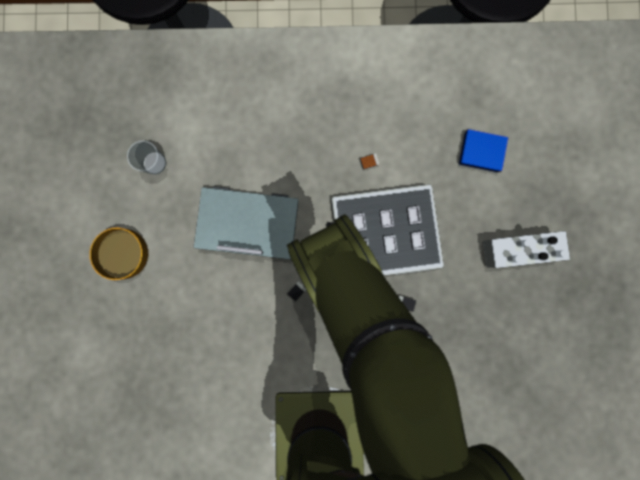

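The lid is flat and shut: plane at 52 mm, bar at 101 mm, case at (246,222). The moulds are empty, the bystanders have not moved (the other differences are only shadows), and the arm is clear. Handing in.

```bash
python3 -c "from bench import bot; print(bot.job_done())"
```

```text
the job is handed in; nothing more can be done
None
```

I opened the case, laid all five wax blocks flat and apart inside, closed the lid and handed the job in at about 52 s, with the look-alikes and bystanders left where they were.

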